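# Lock away the casting buttons in the scrap hopper

### The arm

A 7-joint arm with a two-finger parallel gripper is mounted at the origin on the work surface. World frame = base frame: x ahead of the robot, y to its left, z up, the work surface at z = 0. Lengths are in m, angles in rad, forces in N, time in s.
With the tool pointing down it reaches from about 0.4 to 0.9 m from the base axis. Payload 5.6 kg.
Tool frame: the origin (TCP) lies midway between the tips of the shut fingers; the grasp point (between the pads) lies 19 mm behind it; y points along the fingers, z is the direction in which the jaws open and shut, and the axes are right-handed (so a half turn about y gives the same grasp; the last joint's range is limited). The gripper opens to 92 mm and grips with 3 to 60 N. Pads are 20 mm wide; open, the fingers measure 128 mm over their backs; the gripper's body (75 mm by 189 mm) begins 69 mm behind the grasp point.
Start: joints at [1.238, 0.468, -0.012, 1.603, 0.006, 1.071, -0.056], TCP at [0.186, -0.623, 0.215] pointing down, gripper open.
Joint ranges: [-2.53, 2.53], [-0.31, 2.02], [-1.57, 1.55], [0.28, 2.44], [-1.29, 4.43], [0.15, 1.84], [-2.92, 2.92]. Speed limits (rad/s): [2.57, 2.57, 3.14, 3.14, 3.14, 3.14, 3.14].

### API

Orientations are given as a 3x3 rotation matrix whose columns are the frame's x, y, z axes.
In Python, from station import env, effector, solver, viewer, workorder, search_frame, tip_of gives the robot as it stands. Calls block until the motion is done:
- env.reach(position, orientation): joint-space move of the TCP to a pose.
- env.movel(position, frame=None, rate=0.15): straight line of the TCP; frame=None keeps the orientation; rate is the mean speed in m/s.
- env.goto_joints(angles): joint-space move.
- effector.release() and effector.grasp(squeeze=None): open the fingers fully, or close them until they stop; squeeze is the grip in N (None keeps the last).
- env.pause(seconds).
- solver.inverse_kinematics(position, orientation): joint angles nearest the present ones, or None.
- env.sense(): the state.
- viewer.read_camera(name): name is "side" or "top" or "wrist"; returns (picture, depth): 420x560x3 uint8, red, green, blue; 420x560 float32, m along the optical axis (not along the pixel's ray), 0 where there is no reading.
- viewer.camera_info(name): a dict with "intrinsics" (3x3 intrinsics, pixels), "dist_coeffs" ([k1, k2, p1, p2, k3] as OpenCV has them; the pictures are not rectified), "eye" and "rotation" of the camera in the world; the wrist camera has in their place "T_tool_cam" (4x4, takes a point from camera to tool coordinates, whose origin is the TCP and whose axes are the tool frame's). Camera axes: x right, y up, looking along -z (the intrinsics and any distortion apply to the point x, -y, -z); pixel columns grow to the right and rows downward; lengths in m; the calibration is good to about 2 mm. A picture is of the moment at which its call begins: read the wrist's pose just before it. camera_info takes no time and is no camera call.
A pose or a line that the arm cannot do raises env.PlanningError and nothing moves.
- workorder.finish_job(): hands the job in, once; it reports no verdict.
Trained networks look in the newest picture that a camera, given by its name, has taken for a name from the list of things; names that differ only in an ending like _2 or _b are one class to them, and where a whole thing is asked for, a point or a joint stands for the part that bears it (a point fixed in the world has none). Each returns a list of dicts, best first, with "score" (0 to 1); they miss things now and then, are a little off and sometimes report something else, mostly with a low value. They report only what shows in the picture. A call takes as long as a camera call. They do not tell look-alikes from the thing itself.
- search_frame(camera, name): "at" ([x, y, z] in m, in world coordinates, good to about 4 mm: the middle of the surface that is visible of it).
- tip_of(camera, name): "at" ([x, y, z] in m, in world coordinates, good to about 4 mm: a listed point, or the origin of a listed thing).
The state is a dict: "t": time; "joint_positions": joint angles; "joint_velocities": joint speeds; "tau": joint torques, N m; "ee_pos": TCP position; "tcp_rot": TCP orientation; "wrist_force": force on the tool from outside, world axes, zero at the start; "moment": the same for the moment, N m; "gripper_width": finger opening in m.
Only numpy, scipy, OpenCV 4.12 (cv2) and the standard library are available. Lean on these libraries where they do the work, as an engineer would, in place of code of your own. Each camera call takes 0.05 s, during which the arm holds its last target.

### The job

Put both silver casting buttons (the mushroom-shaped stubs standing in the wooden tray) into the scrap hopper through its open mouth, then push the hopper's slide gate fully home until the spring catch clicks in behind its lug. Leave the finished ring in the tray, and leave the mallet and the steel block where they are.

Things in the scene. Friction and masses are not known exactly. Their poses are not given: they have to be found in the camera images.
- hopper: Scrap hopper bolted to the bench: grey steel box 110 x 110 mm, 110 mm high, walls and floor 5 mm. Origin: centre of its underside. +x = direction the gate is pushed to close; z up. Aluminium rails along x at y = +-58 mm (8 wide, tops at height 125 mm) run from x = -157 to 58 mm. Black catch housing outside the +y rail: x -53 to -18, y 88 to 112 mm, top at height 143 mm.
- hopper_mouth (a point): Centre of the hopper's square mouth (100 x 100 mm inside), on the top edge of the box walls, 110 mm above the bench; axes as the hopper's. With the gate joint at g the free opening runs from x = 56 mm - g to x = 50 mm in the hopper frame, 100 mm wide in y.
- gate (a joint): Steel slide gate, m: 0 = fully home (shut, rigid stop), positive = drawn out along the hopper's -x; starts at 0.07 to 0.10. Plate 112 x 104 x 4 mm, top face 115.5 mm above the bench, centred on the hopper at 0, with an upright push tab. About 5 N dry friction, stays where left; in the last 30 mm pushing the catch aside adds 3 to 5 N.
- gate_tab (a point): Middle of the rear (-x) face of the gate's upright push tab, the face to push on; moves with the gate, axes as the hopper's. Tab 5 mm thick in x, 50 mm wide in y, top 151.5 mm above the bench. In the hopper frame this point is at x = -47 mm - g (g: gate joint), y = 0, height 133.5 mm. The gate plate reaches 9 mm further back than this face.
- catch (a joint): Spring catch beside the +y rail, m: 0 = sprung out at rest, positive = pushed aside along the hopper's +y. A lug on the gate's +y edge pushes it aside about 6 mm as the gate nears home; within about 2 mm of home it snaps back to 0 behind the lug and locks the gate.
- catch_nose (a point): Tip of the catch's nose, a 6 mm round steel pin 12 mm tall beside the +y rail: in the hopper frame at x = -35 mm, y = 66 mm, 131 mm above the bench, when the catch reads 0.
- tray: Fixed shallow dark wooden tray, 190 (x) x 230 (y) mm outside, 16 mm high, walls and floor 6 mm thick, lying on the bench on the other side (left or right) from the hopper. Origin: centre of its underside.
- button1: Casting button, silver, about 60 g, like a mushroom standing on its head: round foot 28 mm wide, 7 mm high, tapering by 10 mm height into a plain round stem 10 mm thick; 50 mm high in all. Origin: centre of its underside, at the start on the tray's floor, 6 mm above the bench; z along the stem, up at the start.
- button2: The second casting button, same shape and size as button1, in the same tray.
- button1_stem (a point): Point on button1's axis, halfway along its free stem, 34 mm above its underside.
- button2_stem (a point): Point on button2's axis, halfway along its free stem, 34 mm above its underside.
- ring: Finished silver finger ring lying flat in the tray, 24 mm outside, 19 mm inside, 7 mm high; stays there. Origin: centre of its underside.
- block: Steel bench block 63 x 63 x 22 mm lying on the bench beyond the work; stays there. Origin: centre of its underside.
- mallet: Rawhide mallet lying on the bench beyond the work; stays there. Head 44 mm thick, 85 mm long, handle 190 mm long along its -x. Origin: under the head, on the bench.
Mind the look-alikes: they are no part of the job. What is shaped like the button1 but black or turquoise is not meant.

How it is judged:
By the outcome, as a careful person would: the job done as asked, in the order asked, and still so for the second after the job is handed in, with the robot touching nothing.
It also fails if it takes over 64 s, if anything falls off the work surface, if the arm or the gripper's body presses on something with over 40 N, if the wrist force passes 120 N, or if a joint passes its speed limit or range.

## Working session

There is one attempt and no reset: what is moved stays moved. The work goes in short steps, each a Python script; the robot and the scene stay as the last script left them, time stands still between calls to the robot, and variables do not carry over. Pictures are saved under pics/ and viewed, and the job is handed in when it is done.

```bash
ls; mkdir -p pics; python3 - <<'E'
from station import env, effector, solver, viewer, workorder, search_frame, tip_of
import cv2, numpy as np
s=env.sense(); print(s['t'],s['ee_pos'],s['tcp_rot'],s['gripper_width'])
for c in ['top','side','wrist']:
    p,d=viewer.read_camera(c); cv2.imwrite(f'pics/{c}0.png',p[:,:,::-1]); np.save(f'pics/{c}0.npy',d)
    i=viewer.camera_info(c); print(c,i)
    if c!='wrist':
        for n in ['hopper_mouth','gate_tab','catch_nose','button1','button1_stem','ring','tray','hopper']:
            print(n,[(np.round(r['at'],3).tolist(),round(r['score'],2)) for r in tip_of(c,n)])
print(env.sense()['t'])
E
```

```text
pics
0.0 [ 0.18547765 -0.62238537  0.21364903] [[-9.58336686e-01 -6.31423415e-04  2.85640329e-01]
 [-2.85640991e-01  1.61699382e-03 -9.58335333e-01]
 [ 1.43236721e-04 -9.99998493e-01 -1.72998491e-03]] 0.09208549802544029
top {'intrinsics': array([[506.49146231,   0.        , 279.03681856],
       [  0.        , 506.49146231, 204.58166064],
       [  0.        ,   0.        ,   1.        ]]), 'dist_coeffs': array([-0.06546303,  0.        ,  0.        ,  0.        ,  0.        ]), 'eye': array([0.44366901, 0.0416789 , 1.0907704 ]), 'rotation': array([[ 0.02194282,  0.98511692, -0.17047925],
       [-0.99943171,  0.02597875,  0.02147919],
       [ 0.02558835,  0.16991105,  0.98512713]])}
hopper_mouth [([0.548, 0.208, 0.114], 0.97)]
gate_tab [([0.42, 0.217, 0.135], 0.64)]
catch_nose [([0.519, 0.275, 0.133], 0.58)]
button1 [([0.568, -0.014, 0.004], 0.66), ([0.574, -0.132, 0.007], 0.64), ([0.633, -0.017, 0.002], 0.55), ([0.52, 0.275, 0.133], 0.48)]
button1_stem [([0.57, -0.131, 0.04], 0.62), ([0.568, -0.014, 0.035], 0.62), ([0.634, -0.016, 0.031], 0.45)]
ring [([0.501, -0.178, 0.009], 0.5)
[... 1094 characters left out ...]
0.57)]
hopper [([0.552, 0.204, 0.001], 0.94), ([0.784, 0.12, -0.0], 0.39)]
wrist {'intrinsics': array([[324.6540762 ,   0.        , 279.1540663 ],
       [  0.        , 324.6540762 , 210.20342646],
       [  0.        ,   0.        ,   1.        ]]), 'dist_coeffs': array([-0.03796332,  0.        ,  0.        ,  0.        ,  0.        ]), 'T_tool_cam': array([[ 1.87969229e-05, -9.55057190e-01, -2.96421598e-01,
        -8.31628545e-02],
       [-7.07947087e-05,  2.96421596e-01, -9.55057188e-01,
        -1.68496514e-01],
       [ 9.99999997e-01,  3.89372170e-05, -6.20411816e-05,
        -3.47028448e-04],
       [ 0.00000000e+00,  0.00000000e+00,  0.00000000e+00,
         1.00000000e+00]])}
0.95
```

View pics/top0.png

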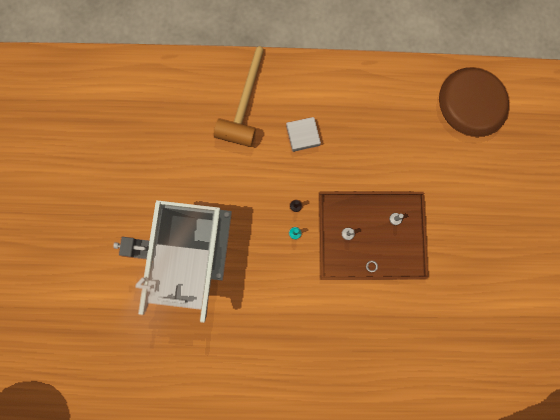

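View pics/side0.png

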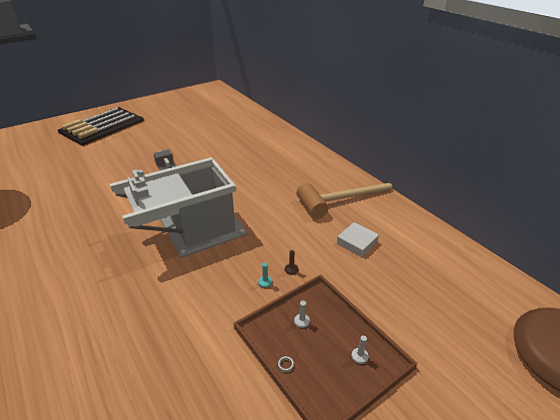

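Silver buttons are at top-image px (348,234) and (396,218). The black one (296,206) and turquoise one (295,233) are decoys outside the tray. The gate is drawn out, and the hopper's +x is roughly world +x. Next I refine this from the saved depth.

```bash
cat > h.py <<'E'
from station import env, effector, solver, viewer, workorder, search_frame, tip_of
import cv2, numpy as np
def cloud(c,d,pose=None):
    i=viewer.camera_info(c); h,w=d.shape
    v,u=np.mgrid[0:h,0:w]; uv=np.stack([u,v],-1).reshape(-1,1,2).astype(float)
    n=cv2.undistortPoints(uv,i['intrinsics'],i['dist_coeffs']).reshape(h,w,2)
    P=np.stack([n[...,0]*d,-n[...,1]*d,-d],-1)
    if c=='wrist':
        T=i['T_tool_cam']; P=P@T[:3,:3].T+T[:3,3]; return P@pose[1].T+pose[0]
    return P@i['rotation'].T+i['eye']
def Rdown(a):  # jaw (z) direction at world yaw a, tool down
    z=np.array([np.cos(a),np.sin(a),0]); y=np.array([0,0,-1.]); x=np.cross(y,z)
    return np.stack([x,y,z],1)
E
python3 - <<'E'
from h import *
for c in ['top','side']:
    d=np.load(f'pics/{c}0.npy'); P=cloud(c,d); ok=d>0
    X,Y,Z=P[...,0],P[...,1],P[...,2]
    img=cv2.imread(f'pics/{c}0.png')
    print(c)
    for nm,(a,b) in {'A':(.571,-.131),'B':(.606,-.234)}.items():
        m=ok&(np.hypot(X-a,Y-b)<.03)
        for lo,hi in [(.03,.05),(.05,.065)]:
            k=m&(Z>lo)&(Z<hi)
            if k.any(): print(nm,lo,k.sum(),P[k].mean(0).round(4),Z[k].max().round(4))
        k=m&(Z<.01); print(' floor z',np.median(Z[k]).round(4))
    # rails
    for s in (1,-1):
        m=ok&(abs(Z-.125)<.004)&(X>.39)&(X<.62)&(abs(Y-(.205-(X-.55)*np.tan(.085))-s*.058)<.012)
        if m.sum()>10:
            q=P[m]; f=np.polyfit(q[:,0],q[:,1],1); print('rail',s,m.sum(),f.round(4),q.min(0).round(3),q.max(0).round(3),'y@.55',np.polyval(f,.55).round(4))
    m=ok&(Z>.140)&(Z<.156)&(abs(X-.42)<.03)&(abs(Y-.216)<.04)
    print('tab top',m.sum(),P[m].mean(0).round(4),P[m].min(0).round(3),P[m].max(0).round(3))
E
```

```text
top
A 0.03 9 [ 0.569  -0.127   0.0392] 0.0486
A 0.05 20 [ 0.5714 -0.1293  0.0556] 0.0593
 floor z 0.0068
B 0.03 15 [ 0.6042 -0.2322  0.0396] 0.0498
B 0.05 20 [ 0.6058 -0.2339  0.0564] 0.061
 floor z 0.0068
rail 1 578 [-0.0839  0.308 ] [0.397 0.247 0.121] [0.614 0.279 0.129] y@.55 0.2618
rail -1 505 [-0.0855  0.1918] [0.39  0.136 0.121] [0.603 0.163 0.129] y@.55 0.1448
tab top 82 [0.4244 0.2127 0.1512] [0.42  0.19  0.141] [0.428 0.238 0.156]
side
A 0.03 47 [ 0.5677 -0.1314  0.0395] 0.0497
A 0.05 37 [ 0.5687 -0.1302  0.0548] 0.0585
 floor z 0.0064
B 0.03 53 [ 0.6018 -0.2358  0.0401] 0.0497
B 0.05 45 [ 0.6036 -0.2344  0.055 ] 0.0573
 floor z 0.0058
rail 1 382 [-0.0856  0.3089] [0.394 0.247 0.121] [0.612 0.282 0.128] y@.55 0.2618
rail -1 518 [-0.0862  0.193 ] [0.391 0.137 0.121] [0.602 0.165 0.128] y@.55 0.1456
tab top 64 [0.4232 0.2089 0.1492] [0.42 0.19 0.14] [0.427 0.24  0.154]
```

```bash
python3 - <<'E'
import cv2
i=cv2.imread('pics/top0.png')[190:330,100:250]; cv2.imwrite('pics/crop0.png',cv2.resize(i,None,fx=4,fy=4,interpolation=3))
E
```

```text
(no output)
```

View pics/crop0.png

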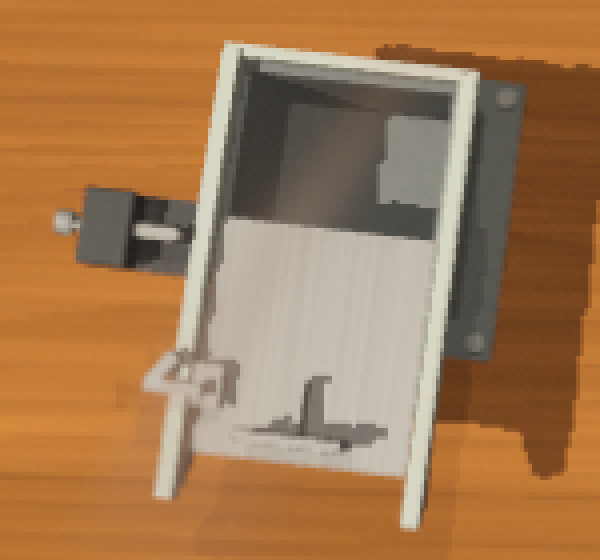

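```bash
cat >> h.py <<'E'
YAW=-0.0855; H=np.array([.550,.2035])
ux=np.array([np.cos(YAW),np.sin(YAW)]); uy=np.array([-np.sin(YAW),np.cos(YAW)])
def hop(x,y,z): p=H+x*ux+y*uy; return np.array([p[0],p[1],z])
A=np.array([.571,-.130]); B=np.array([.6055,-.2335])
def rep(m=''):
    s=env.sense(); print(m,'t',round(s['t'],2),'tcp',s['ee_pos'].round(4),'F',np.round(s['wrist_force'],1),'w',round(s['gripper_width'],4)); return s
def snap(c,n):
    p,d=viewer.read_camera(c); cv2.imwrite(f'pics/{n}.png',p[:,:,::-1]); return p,d
E
python3 - <<'E'
from h import *
for a in (YAW,YAW+np.pi):
  for p in (np.r_[A,.12],np.r_[A,.024],np.r_[B,.024],hop(.011,0,.14),hop(.011,0,.22)):
    q=solver.inverse_kinematics(p,Rdown(a)); print(a,None if q is None else np.round(q,2))
for a in (YAW+np.pi/2,YAW-np.pi/2):
  for p in (hop(-.17,0,.22),hop(-.17,0,.124),hop(-.057,0,.124)):
    q=solver.inverse_kinematics(p,Rdown(a)); print('push',a,None if q is None else np.round(q,2))
E
```

```text
-0.0855 [ 0.59  0.55 -0.56  1.81  0.37  0.89 -0.22]
-0.0855 [ 0.56  0.69 -0.52  1.85  0.49  0.73 -0.32]
-0.0855 [ 0.6   0.74 -0.4   1.7   0.38  0.78 -0.07]
-0.0855 [ 0.36  0.77 -1.11  1.75  0.77  1.12 -1.09]
-0.0855 [ 0.35  0.63 -1.09  1.69  0.6   1.2  -0.97]
3.056092653589793 [-0.7   0.93  1.34  1.89 -0.99  1.2  -2.22]
3.056092653589793 [ 0.03  0.62  0.18  1.89 -0.17  0.65 -2.91]
3.056092653589793 [ 0.14  0.7   0.24  1.73 -0.23  0.74 -2.72]
3.056092653589793 [ 0.44  0.94 -1.33  1.75  0.96  1.27  1.92]
3.056092653589793 [ 0.45  0.79 -1.32  1.68  0.79  1.32  2.03]
push 1.4852963267948966 [ 0.22  0.21 -0.89  2.04  0.19  0.98  0.71]
push 1.4852963267948966 [ 0.16  0.4  -0.88  2.14  0.43  0.79  0.49]
push 1.4852963267948966 [ 0.36  0.71 -1.12  1.91  0.75  1.03  0.39]
push -1.6562963267948965 [-0.79  0.09  0.21  2.1  -0.02  0.95 -2.23]
push -1.6562963267948965 [ 0.33  0.52 -1.12  2.13  0.62  0.87 -2.82]
push -1.6562963267948965 [ 0.19  0.55 -0.83  1.92  0.52  0.9  -2.56]
```

```bash
python3 - <<'E'
from h import *
R=Rdown(YAW)
env.reach(np.r_[A,.13],R); rep('above')
env.movel(np.r_[A,.024],rate=.12); rep('down')
effector.grasp(20); rep('grasp')
env.movel(np.r_[A,.20],rate=.2); rep('up')
snap('side','s1')
E
```

```text
above t 3.21 tcp [ 0.5708 -0.1317  0.13  ] F [-0.6 -0.1  0.4] w 0.0921
down t 4.24 tcp [ 0.5717 -0.13    0.0247] F [0.9 0.1 0.9] w 0.092
grasp t 5.47 tcp [ 0.571 -0.13   0.024] F [ 0.7 -0.7 -0.4] w 0.0086
up t 6.5 tcp [ 0.5701 -0.13    0.1988] F [0.1 0.  0.3] w 0.0085
```

View pics/s1.png

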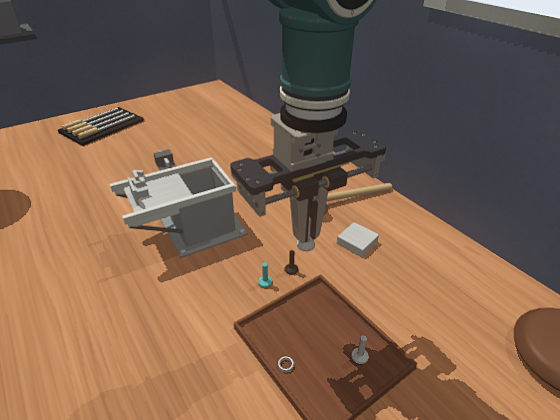

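The first button hangs upright from the fingers at px (306,244), and the other button, ring and decoys are untouched. Next: carry it to the mouth and release.

```bash
python3 - <<'E'
from h import *
R=Rdown(YAW)
env.movel(hop(.011,0,.20),frame=R,rate=.25); rep('over')
env.movel(hop(.011,0,.138),rate=.12); rep('low')
snap('side','s2'); 
effector.release(); rep('rel')
env.movel(hop(.011,0,.20),rate=.2)
snap('side','s3');rep()
im=np.hstack([cv2.imread(f'pics/{n}.png')[110:310,80:400] for n in('s2','s3')]); cv2.imwrite('pics/s23.png',im)
E
```

```text
over t 8.03 tcp [0.5612 0.201  0.1998] F [ 0.8 -0.2 -0.2] w 0.0087
low t 8.7 tcp [0.5613 0.2027 0.1384] F [ 0.3  0.7 -0.1] w 0.0084
rel t 10.02 tcp [0.5609 0.2025 0.138 ] F [ 0.6 -0.5  0. ] w 0.0917
 t 10.53 tcp [0.5606 0.2021 0.1995] F [-1.1 -0.3  0.1] w 0.0917
```

View pics/s23.png

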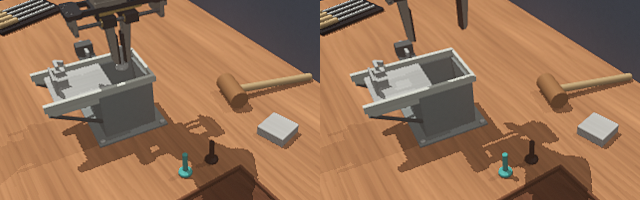

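The left crop shows the foot over the mouth. The right one shows it released, with nothing hanging from the fingers or lying on the gate plate. Next, the second button.

```bash
python3 - <<'E'
from h import *
R=Rdown(YAW)
env.movel(np.r_[B,.13],frame=R,rate=.3)
snap('top','t4')
env.movel(np.r_[B,.024],rate=.12); rep('down')
effector.grasp(20); s=rep('grasp')
if s['gripper_width']>.006:
    env.movel(np.r_[B,.20],rate=.2); snap('side','s4')
    env.movel(hop(.011,0,.20),frame=R,rate=.25); s=rep('over')
    env.movel(hop(.011,0,.138),rate=.12); s=rep('low')
    snap('side','s5')
    if s['gripper_width']>.006: effector.release(); env.movel(hop(.011,0,.20),rate=.2); rep('rel')
im=np.hstack([cv2.imread(f'pics/{n}.png')[110:400,80:440] for n in('s4','s5')]); cv2.imwrite('pics/s45.png',im)
E
```

```text
down t 13.24 tcp [ 0.6062 -0.2336  0.0248] F [-0.6 -0.5 -0.6] w 0.092
grasp t 14.47 tcp [ 0.6055 -0.2335  0.0239] F [ 0.1  0.7 -0.1] w 0.0091
over t 17.45 tcp [0.5613 0.2012 0.1999] F [-0.  -0.3  0.4] w 0.0087
low t 18.12 tcp [0.5613 0.2028 0.1383] F [-0.2 -0.1 -1. ] w 0.0083
rel t 19.89 tcp [0.5611 0.2025 0.2004] F [-0.3  0.3  0.4] w 0.0918
```

View pics/s45.png

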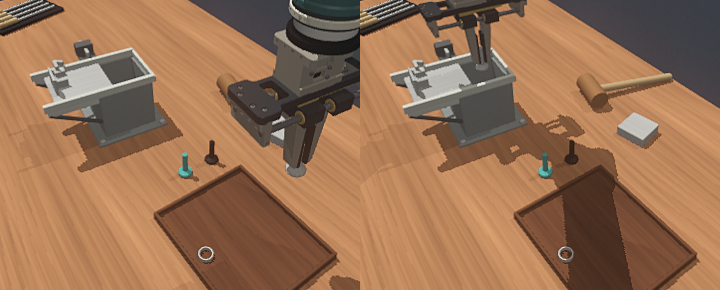

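View pics/t4.png

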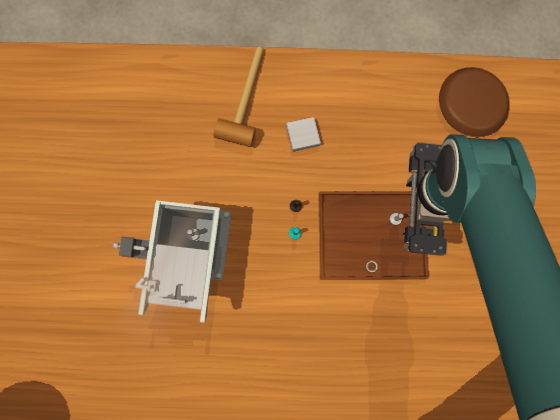

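Top view t4 shows button 1 inside the hopper at px (193,235). The side view shows button 2 over the mouth just before release. Now I go behind the tab and check the hopper interior before pushing.

```bash
python3 - <<'E'
from h import *
R=Rdown(YAW+np.pi/2)
env.reach(hop(-.165,0,.21),R)
effector.grasp(20); rep('behind')
env.movel(hop(-.165,0,.124),rate=.12); rep('low')
snap('top','t6'); snap('side','s6')
a=cv2.imread('pics/t6.png')[190:330,100:250]; b=cv2.imread('pics/s6.png')[130:270,80:250]
cv2.imwrite('pics/c6.png',np.hstack([cv2.resize(i,(400,380),interpolation=3) for i in (a,b)]))
E
```

```text
behind t 22.45 tcp [0.3856 0.2176 0.21  ] F [-0.4  0.6 -0.2] w 0.0006
low t 23.32 tcp [0.3859 0.218  0.1244] F [ 0.4 -0.4 -0.2] w 0.0006
```

View pics/c6.png

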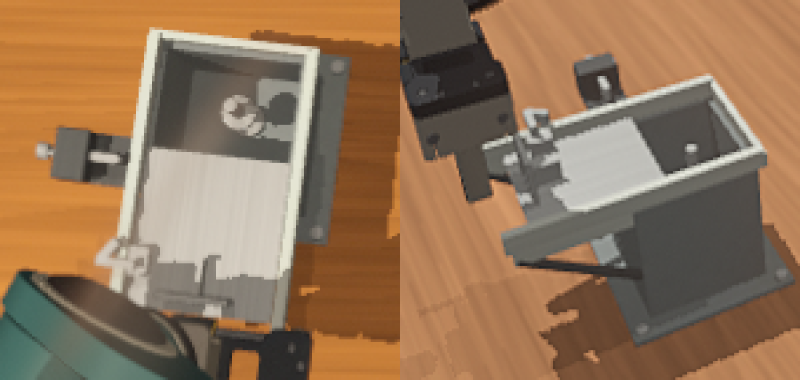

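```bash
python3 - <<'E'
from h import *
for c in ('top','side'):
    p,d=snap(c,c+'7'); P=cloud(c,d); r=P[...,:2]-H; hx=r@ux; hy=r@uy
    m=(d>0)&(hx>-.02)&(hx<.045)&(abs(hy)<.045)&(P[...,2]>.009)&(P[...,2]<.2)
    v,u=np.nonzero(m); print(c,m.sum(), 'zmax',P[m][:,2].max().round(3) if m.any() else None)
    for z0 in np.arange(.01,.13,.01):
        k=m&(P[...,2]>=z0)&(P[...,2]<z0+.01)
        if k.any(): print(z0.round(3),k.sum(),'h',hx[k].mean().round(3),hy[k].mean().round(3), 'spread',hx[k].std().round(3),hy[k].std().round(3))
    i=p[:,:,::-1][190:300,130:230] if c=='top' else p[:,:,::-1][140:260,130:250]
    cv2.imwrite(f'pics/z{c}.png',cv2.resize(i,(600,600),interpolation=cv2.INTER_CUBIC))
E
```

```text
top 234 zmax 0.109
0.01 56 h 0.008 -0.005 spread 0.012 0.013
0.05 8 h 0.011 -0.009 spread 0.005 0.008
0.06 95 h 0.011 -0.003 spread 0.007 0.006
0.07 5 h 0.01 -0.004 spread 0.002 0.002
0.08 3 h 0.011 -0.006 spread 0.002 0.001
0.09 5 h 0.011 -0.006 spread 0.002 0.001
0.1 23 h 0.012 -0.002 spread 0.003 0.003
side 41 zmax 0.107
0.08 2 h 0.026 0.01 spread 0.019 0.011
0.09 19 h 0.01 -0.002 spread 0.003 0.001
0.1 20 h 0.01 -0.001 spread 0.002 0.003
```

View pics/ztop.png

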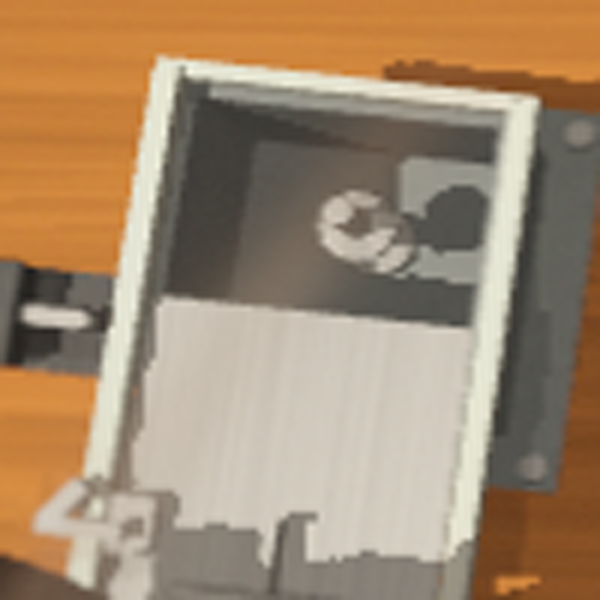

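View pics/zside.png

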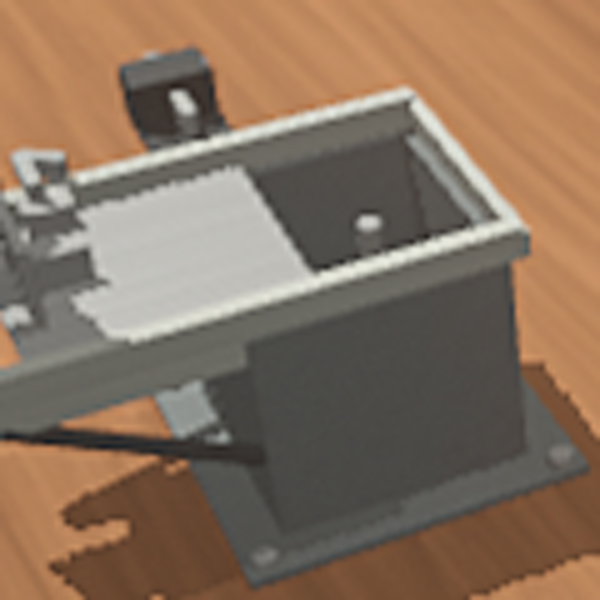

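The two buttons are stacked. Button 2 stands on button 1's stem end, with its top at about 0.105–0.107 m and its foot at 0.06 m. The gate's underside is at 0.1115 m, so the clearance is thin. I'll tip it over inside the hopper with the closed fingers, then look again.

```bash
python3 - <<'E'
from h import *
R=Rdown(YAW)
env.movel(hop(-.165,0,.20),rate=.25)
env.reach(hop(.013,.031,.20),R); rep('over')
env.movel(hop(.013,.031,.088),rate=.12); rep('in')
env.movel(hop(.013,-.015,.088),rate=.06); rep('nudged')
env.movel(hop(.013,-.01,.20),rate=.2)
env.reach(hop(-.165,0,.20),Rdown(YAW+np.pi/2)); rep('back')
for c in ('top','side'):
    p,d=snap(c,c+'8'); P=cloud(c,d); r=P[...,:2]-H; hx=r@ux; hy=r@uy
    m=(d>0)&(hx>-.02)&(hx<.045)&(abs(hy)<.043)&(P[...,2]>.009)&(P[...,2]<.2)
    print(c,m.sum(), 'zmax',P[m][:,2].max().round(3) if m.any() else None)
a=cv2.imread('pics/top8.png')[190:300,130:230]; b=cv2.imread('pics/side8.png')[140:260,130:250]
cv2.imwrite('pics/c8.png',np.hstack([cv2.resize(i,(400,400),interpolation=2) for i in (a,b)]))
E
```

```text
over t 25.17 tcp [0.5646 0.2334 0.1991] F [ 0.1  0.1 -0.2] w 0.0003
in t 26.25 tcp [0.5661 0.2337 0.0888] F [-0.2  0.6 -0.2] w 0.0003
nudged t 27.17 tcp [0.5617 0.1879 0.0881] F [ 0.1 -0.6  1.1] w 0.0005
back t 29.07 tcp [0.3859 0.2174 0.1996] F [0.9 0.4 0.6] w 0.0005
top 271 zmax 0.058
side 1 zmax 0.091
```

View pics/c8.png

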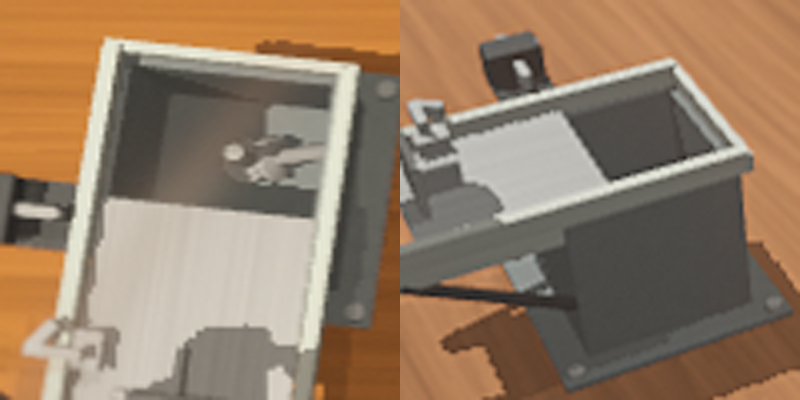

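Both buttons are now low inside the hopper: button 1 stands, button 2 lies beside it, and the highest point is 0.058 m. Next I push the gate while monitoring force.

```bash
python3 - <<'E'
from h import *
env.movel(hop(-.165,0,.124),rate=.15)
for x in [-.13,-.09,-.08,-.072,-.066,-.062,-.059,-.057,-.055,-.0535,-.052,-.0505]:
    env.movel(hop(x,0,.124),rate=.06 if x<-.08 else .03)
    s=env.sense(); f=s['wrist_force'][:2]@ux; r=(s['ee_pos'][:2]-H)@ux
    print(round(s['t'],2),x,'act',r.round(4),'Fx',round(float(f),1))
    if f<-22: break
snap('top','t9'); snap('side','s9')
a=cv2.imread('pics/t9.png')[190:330,100:250]; b=cv2.imread('pics/s9.png')[130:270,80:250]
cv2.imwrite('pics/c9.png',np.hstack([cv2.resize(i,(400,380),interpolation=2) for i in (a,b)]))
E
```

```text
30.56 -0.13 act -0.1296 Fx -0.8
31.38 -0.09 act -0.0902 Fx -2.6
31.86 -0.08 act -0.0802 Fx -3.5
32.27 -0.072 act -0.0745 Fx -10.2
32.62 -0.066 act -0.0675 Fx -6.2
32.91 -0.062 act -0.062 Fx -2.8
33.16 -0.059 act -0.0598 Fx -5.2
33.41 -0.057 act -0.0598 Fx -10.4
33.66 -0.055 act -0.0597 Fx -16.5
33.91 -0.0535 act -0.0596 Fx -20.0
34.16 -0.052 act -0.0596 Fx -23.6
```

View pics/c9.png

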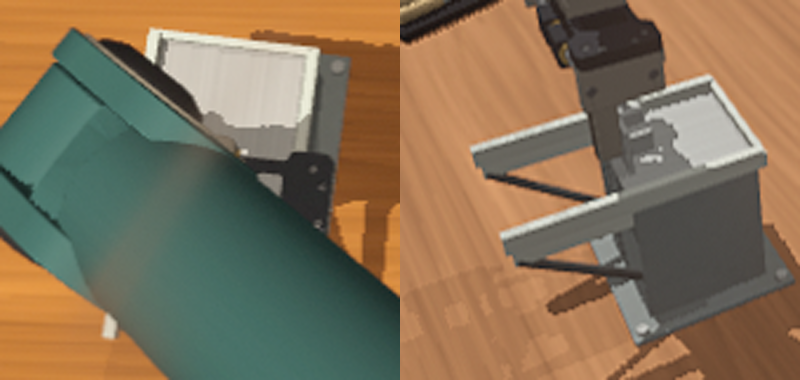

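The push hit a rigid stop at -0.0597. The resistance had peaked and then fallen just before that, which fits the catch snapping in. Backing off to verify.

```bash
python3 - <<'E'
from h import *
env.movel(hop(-.10,0,.124),rate=.1)
env.movel(hop(-.13,0,.22),rate=.25)
env.reach(np.array([.45,-.10,.30]),Rdown(YAW+np.pi/2)); rep()
for c in ('top','side'):
    p,d=snap(c,c+'10'); P=cloud(c,d); r=P[...,:2]-H; hx=r@ux; hy=r@uy; Z=P[...,2]
    m=(d>0)&(abs(hy)<.022)&(hx>-.08)&(hx<0)&(Z>.142)&(Z<.158)
    print(c,'tab top hx',hx[m].mean().round(4),hx[m].min().round(4),hx[m].max().round(4),m.sum())
    m=(d>0)&(abs(hy)<.04)&(hx>-.1)&(hx<.08)&(abs(Z-.1155)<.003); print(' plate hx',np.percentile(hx[m],[1,99]).round(4))
    for n in ('gate_tab','catch_nose','hopper_mouth'):
        for q in tip_of(c,n)[:2]:
            a=np.array(q['at']); e=a[:2]-H; print('  ',n,round(q['score'],2),'hop',(e@ux).round(4),(e@uy).round(4),a[2].round(3))
a=cv2.imread('pics/top10.png')[190:300,100:240]; b=cv2.imread('pics/side10.png')[130:270,80:250]
cv2.imwrite('pics/c10.png',np.hstack([cv2.resize(a,(400,314),interpolation=2),cv2.resize(b,(381,314),interpolation=2)]))
E
```

```text
t 36.67 tcp [ 0.4499 -0.0989  0.2995] F [ 0.9  1.1 -0.8] w 0.0007
top tab top hx -0.0472 -0.0496 -0.0447 69
 plate hx [-0.0577  0.0524]
   gate_tab 0.94 hop -0.049 0.0016 0.136
   catch_nose 0.38 hop -0.0362 0.0691 0.135
   hopper_mouth 0.94 hop -0.0031 0.0027 0.11
side tab top hx -0.0497 -0.0518 -0.0463 60
 plate hx [-0.0604  0.0506]
   gate_tab 0.96 hop -0.0547 0.0012 0.135
   catch_nose 0.37 hop -0.0369 0.0674 0.128
   hopper_mouth 0.97 hop -0.0055 -0.0006 0.109
```

View pics/c10.png

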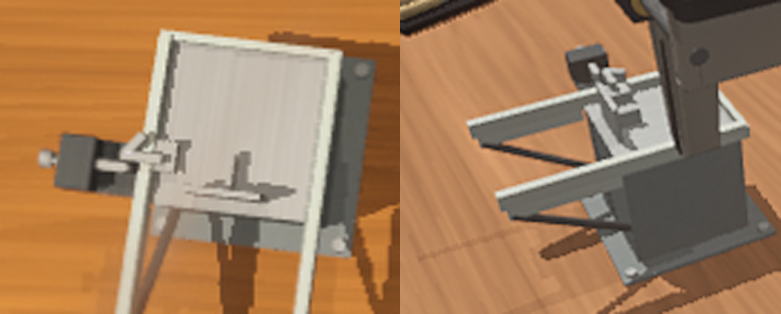

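View pics/top10.png

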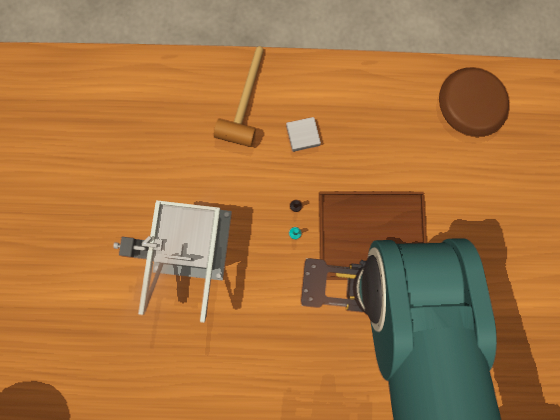

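```bash
python3 - <<'E'
import cv2,numpy as np
o=[cv2.resize(cv2.imread(f'pics/{n}.png')[225:270,105:170],(780,300)[:2],interpolation=2)[:, :] for n in('top0','top10')]
cv2.imwrite('pics/c11.png',np.vstack(o))
E
```

```text
(no output)
```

View pics/c11.png

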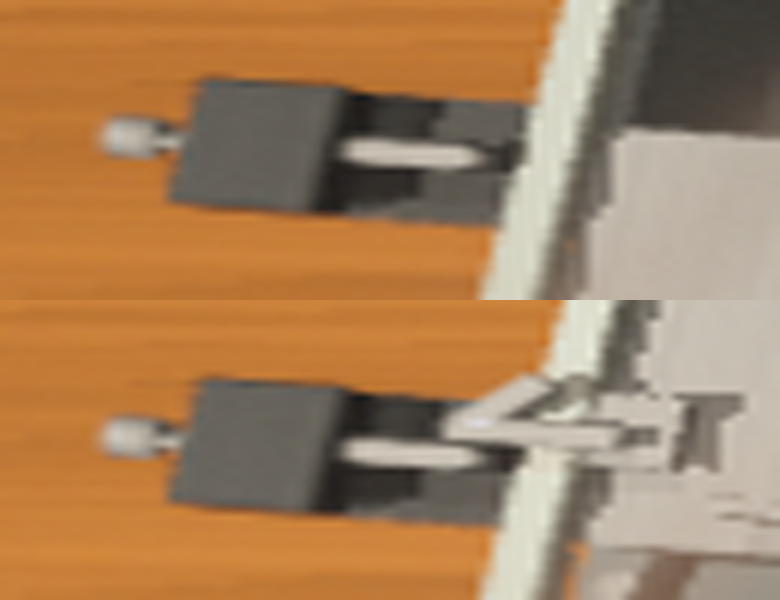

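The knob (px ≈128,137 in the zoom) and nose are in the same place as at the start, so the catch is fully sprung back. The nose sits behind the lug on the -x side. Handing in.

```bash
python3 - <<'E'
from h import *
print(workorder.finish_job()); rep()
E
```

```text
the job is handed in; nothing more can be done
None
the job is handed in; nothing more can be done
```

Both silver buttons are in the hopper and the gate is pushed home with the catch locked behind its lug. I handed the job in at about 37 s of the 64 s allowed.

- **Buttons:** Button 2 landed standing on top of button 1, only about 5 mm below the underside of the gate. I tipped it over inside the hopper with the closed fingers. After that the highest point inside was 0.058 m, well clear of the gate.
- **Gate:** It stopped rigidly at the end of the push, with force rising to about 24 N without further movement. The earlier peak of about 10 N had dropped just before the stop, as the catch snapping in would do.
- **Catch:** In before-and-after pictures its knob and nose are in the same place as at the start, with the nose behind the lug. I did not pull on the gate to test the lock.
- **Small disagreement:** The cameras put the gate's tab 2.5 to 5 mm behind its nominal home position, though the network's mouth centre is off the same way by 3 to 5 mm. I took that as an error in my estimate of the hopper's position, since the hard stop and the catch both agree the gate is home.
- **Everything else:** The ring was still in the tray when I last saw it, after the last work there; the arm hid it in the final top view. The mallet, the block and the black and turquoise look-alikes had not moved.

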